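# Put the chopstick case away in the table chest

### The arm

A 6-joint arm with a two-finger parallel gripper is mounted at the origin on the work surface. World frame = base frame: x ahead of the robot, y to its left, z up, the work surface at z = 0. Lengths are in m, angles in rad, forces in N, time in s.
With the tool pointing down it reaches from about 0.4 to 0.825 m from the base axis. Payload 7 kg.
Tool frame: the origin (TCP) lies at the very end of the fingers, on their centre line; the grasp point (between the pads) lies 19 mm behind it; z points along the fingers, y is the line along which they close (so a half turn about z gives the same grasp; the last joint's range is limited). The gripper opens to 88 mm and grips with 3 to 60 N. Pads are 19 mm wide; open, the fingers measure 130 mm over their backs; the gripper's body (78 mm by 193 mm) begins 47 mm behind the grasp point.
Start: joints at [1.438, 0.359, 0.012, 0, -1.224, -0.288], TCP at [0.276, 0.616, 0.227] pointing down, gripper open.
Joint ranges: [-3.07, 3.07], [-1.43, 2.12], [-1.02, 1.25], [-3.03, 1.67], [-3.05, -0], [-3.03, 3.03]. Speed limits (rad/s): [2.39, 2.39, 3.01, 3.14, 3.14, 3.14].

### API

Orientations are given as [roll, pitch, yaw] about the fixed x, y, z axes, in that order (R = Rz(yaw) Ry(pitch) Rx(roll)).
In Python, from station import * gives the robot as it stands.
- The arm moves only by the tool servo_tool, never from a script. Its argument "moves" is a list of rows, each an object of numbers: "jaw": the opening, from 0 (shut) to 1 (fully open); "dx", "dy", "dz": the shift along the world's x, y, z in m; "roll": the turn about the world's z in degrees. A call has exactly 10 rows; each row shifts and turns the commanded pose from where the row before left it; what a row does not reach is not made up. A row lasts 1/8 s, in which the tool goes at most 62.5 mm and 10.7 degrees, less where a joint would pass 70% of its speed; a pose out of reach is approached as far as the arm can. A call with a gripper value outside its range is refused whole. The fingers move at their own pace and stop on an object; "newtons" is the grip in N (left out, the last holds). Time passes only in rows, so rows that do not move let the fingers close, or fill a call up. It gives the time, the measured TCP pose, the force, the opening and the grip force at its end, in the units of the state.
- get_state(): the state, without advancing time (a new reading comes with each control period).
- grab_frame(name): name is "scene" or "side" or "wrist"; returns (picture, depth): 420x560x3 uint8, red, green, blue; 420x560 float32, m along the optical axis (not along the pixel's ray), 0 where there is no reading.
- calibration(name): a dict with "intrinsics" (3x3 intrinsics, pixels), "R" (3x3) and "t" (3): a world point X has camera coordinates R X + t. Camera axes: x right, y down, z forward; pixel columns grow to the right and rows downward; lengths in m; the calibration is good to about 2 mm. A picture is of the moment at which its call begins: read the wrist's pose just before it. calibration takes no time and is no camera call; for the wrist camera it gives the pose at the moment of the call.
- job_done(): hands the job in; it is judged then, once.
The state is a dict: "t": time; "q": joint angles; "qd": joint speeds; "joint_efforts": joint torques, N m; "eef_pos": TCP position; "ee_rot": TCP orientation; "force": force on the tool from outside, world axes, zero at the start; "moment": the same for the moment, N m; "width": finger opening in m; "gripper_force": force on a finger pad.
Only numpy, scipy, OpenCV 4.12 (cv2) and the standard library are available. Lean on these libraries where they do the work, as an engineer would, in place of code of your own. Each camera call takes 0.05 s, during which the arm holds its last target. There are 200 camera calls.

### The job

Pull the drawer of the little wooden chest all the way open by its handle. Then take the long chopstick case out of the rack, where it stands on edge beside a shorter trivet, lay it down on its broad side on the bare table and let go of it; then take it again across its width and lay it flat in the drawer's long middle compartment. Do not drop it, leave the drawer open, and do not disturb the trivet, the cup or the bowl.

Things in the scene. Friction and masses are not known exactly. Their poses are not given: they have to be found in the camera images.
- drawer (a joint): how far the drawer is out of the chest, in m: 0 shut, 0.170 at its stop; it may start up to 0.02 open. It slides with light friction along the chest's -x axis and stays where left
- chest: fixed low chest of brown wood, 240 mm (x) by 270 mm (y) by 85 mm high, on the table; its origin is at table height at the middle of its front face, its x axis points to its back. The front faces roughly towards the robot; the one drawer fills it
- drawer_handle (a point): middle of the drawer's handle, a dark round bar 12 mm thick and 112 mm long along the chest's y, 48 mm in front of the drawer's face and 52 mm above the table, on two 10 mm legs at 50 mm either side of the middle. It moves with the drawer; axes as the chest's
- bay (a point): centre of the floor of the drawer's middle compartment, 22 mm above the table, 93 mm behind the drawer's outer front face; axes as the chest's (x into the chest). 62 mm wide (x), 196 mm long (y), fits the flat case; its dividers rise only 8 mm. Drawer front: 14 mm thick, top 72 mm above the table; side and back walls: 56 mm. Front compartment: 44 mm wide, two fixed chopsticks 6 mm high
- rack: fixed rack of pale wood: a base 150 mm (x) by 160 mm (y), 12 mm thick, with two slots along its x at y = -45 and +45 mm; each slot is kept by four pegs of 8 mm, 28 mm high, at x = +-46 mm, 20 mm either side of the slot's middle line. Origin: centre of its underside
- case: loose chopstick case of dark wood with a small brass band near one end, a block 180 mm long (its x), 26 mm thick (its y) and 54 mm wide (its z). It starts standing on its long edge in one of the two slots of the rack, z up, x along the slot; origin: centre of that lower edge face. About 0.16 kg
- case_mid (a point): centre of the chopstick case's block (27 mm along the case's z from its origin), axes as the case. When the case lies flat, its y axis is vertical (either way up will do) and this point is 13 mm above what it lies on
- trivet: bystander: loose block of dark wood standing on edge in the other slot of the rack, 110 mm long (x), 18 mm thick (y), 62 mm high (z); origin: centre of its underside
- teacup: bystander: loose white teacup, 68 mm across, 75 mm high; origin: centre of its underside
- rice_bowl: bystander: loose pale blue-green rice bowl, 116 mm across, 62 mm high; origin: centre of its underside

How it is judged:
On the way, in this order (a step that is already met when the one before it is completed fails the run):
1. the drawer is pulled all the way open (at least 150 of its 170 mm) (value of joint drawer above 0.15 m), for 0.2 s.
2. the chopstick case lies flat on its broad side on the table, let go and at rest (height (world z) of case_mid below 0.017 m and (angle between case_mid's own y axis and vertical below 0.12 rad or angle between case_mid's own y axis and vertical above 3.02 rad) and contact force between the fingers and case below 0.05 N and linear speed of case below 0.03 m/s), for 0.2 s.
At the end, for the whole second after the job is handed in: Drawer at rest, open 130 mm or more; case flat (0.1 rad) on the middle compartment's floor and along it (0.15 rad), its centre within 10 mm across and 16 mm along of the compartment's, released, at rest; trivet, cup and bowl within 30 mm of their starts (value of joint drawer above 0.13 m and x of case_mid in the frame of bay between -0.01 and 0.01 m and y of case_mid in the frame of bay between -0.016 and 0.016 m and z of case_mid in the frame of bay between 0.008 and 0.018 m and angle between the y axis of case_mid and the z axis of bay, either way round below 0.1 rad and angle between the x axis of case_mid and the y axis of bay, either way round below 0.15 rad and contact force between the fingers and case below 0.05 N and linear speed of case below 0.02 m/s and velocity of joint drawer below 0.01 m/s and distance of each of trivet, teacup, rice_bowl from where it was at the start of the episode below 0.03 m); the robot touches nothing.
It fails at once if the chopstick case is dropped (moves faster than 0.9 m/s while the fingers do not touch it, as after a fall of 40 mm) (linear speed of case above 0.9 m/s and contact force between the fingers and case below 0.01 N).
It fails at once if the trivet is moved by more than 30 mm (distance of trivet from where it was at the start of the episode above 0.03 m).
It fails at once if the teacup is moved by more than 30 mm (distance of teacup from where it was at the start of the episode above 0.03 m).
It fails at once if the rice bowl is moved by more than 30 mm (distance of rice_bowl from where it was at the start of the episode above 0.03 m).
It also fails if it takes over 67 s, if anything falls off the work surface, if the arm or the gripper's body presses on something with over 40 N, if the wrist force passes 120 N, or if a joint passes its speed limit or range.

## Working session

There is one attempt and no reset: what is moved stays moved. The work goes in short steps, Python scripts to look and compute and a tool call to move; the robot and the scene stay as the last step left them, time stands still between calls to the robot, and variables do not carry over. Pictures are saved under pics/ and viewed, at most 10 in all, crops included, and the job is handed in when it is done.

Besides the shell and the picture viewer there is one more tool, called after "Request:" as name(argument=value, ...) on one line, values as JSON. servo_tool: Moves the arm, as the interface text tells. Its arguments: {"type":"object","properties":{"moves":{"type":"array","items":{"type":"object","properties":{"jaw":{"type":"number"},"dx":{"type":"number"},"dy":{"type":"number"},"dz":{"type":"number"},"roll":{"type":"number"}}}},"newtons":{"type":"number"}},"required":["moves"]}

```bash
mkdir -p pics; ls; cat > h.py <<'E'
from station import *
import numpy as np, cv2
def shot(n,fn=None):
    c=calibration(n); p,d=grab_frame(n)
    if fn: cv2.imwrite('pics/'+fn,p[:,:,::-1])
    return p,d,c
def world(d,c):
    K=np.array(c['intrinsics']);R=np.array(c['R']);t=np.array(c['t'])
    v,u=np.mgrid[:d.shape[0],:d.shape[1]]
    P=np.stack([(u-K[0,2])/K[0,0]*d,(v-K[1,2])/K[1,1]*d,d],-1)
    return (P-t)@R
E
python3 - <<'E'
from h import *
for n in ("scene","side"):
    p,d,c=shot(n,n+'1.png'); np.savez(n+'1.npz',p=p,d=d,W=world(d,c)); print(n,-np.array(c['R']).T@np.array(c['t']))
s=get_state(); print(s['t'],s['eef_pos'],s['ee_rot'],s['width'])
E
```

```text
pics
scene [ 1.100294   -0.34551584  0.5532455 ]
side [0.37321467 0.76790321 0.60402341]
0.1 [0.27557553 0.61573718 0.22571367] [ 3.14012403e+00 -1.32039129e-04 -4.20892294e-01] 0.08783929716896985
```

View pics/scene1.png

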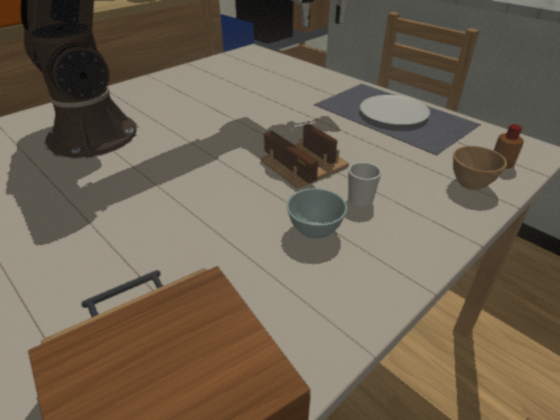

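View pics/side1.png

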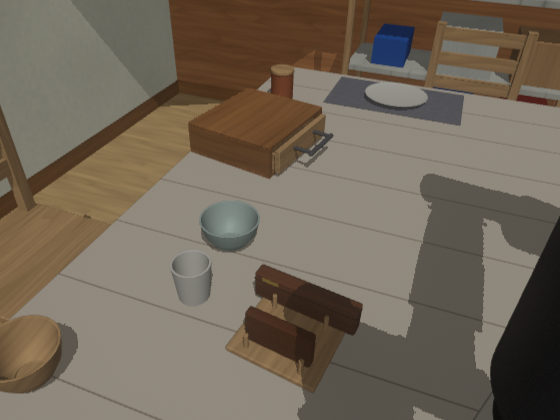

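The scene view shows the chest at lower left with its handle at (122,288), the rack at (305,160), the bowl at (317,215) and the cup at (363,185). In the side view, the case with its brass band is at (305,298), the trivet at (278,337) and the handle at (312,143). Next I measure from depth.

```bash
python3 - <<'E'
from h import *
def rect(P,n):
    r=cv2.minAreaRect(P[:,:2].astype(np.float32)*1000); print(n,len(P),np.round(r[0],1),np.round(r[1],1),round(r[2],1),'z',np.round(np.percentile(P[:,2],[2,50,98]),3), 'corners',np.round(cv2.boxPoints(r)).astype(int).tolist())
def big(m): 
    m=cv2.morphologyEx(m.astype(np.uint8),cv2.MORPH_OPEN,np.ones((2,2)))
    n,l,s,c=cv2.connectedComponentsWithStats(m); return [l==i for i in np.argsort(-s[1:,4])[:4]+1 if s[i,4]>25]
for n,rois in (("scene",dict(chest=(265,420,20,310),handle=(262,325,75,175),rack=(115,190,250,355),bowl=(185,245,280,352),cup=(160,210,345,385))),("side",dict(chest=(85,175,180,335),handle=(125,160,290,340),rack=(255,385,225,370),bowl=(195,255,195,265),cup=(245,310,165,220)))):
    f=np.load(n+'1.npz');W=f['W'];d=f['d'];p=f['p'].astype(int)
    for k,(a,b,c,e) in rois.items():
        w=W[a:b,c:e];q=p[a:b,c:e];z=w[...,2];ok=d[a:b,c:e]>0
        if k=='chest': m=ok&(z>.079)&(z<.092)
        elif k=='handle': m=ok&(z>.04)&(z<.066)&(q[...,0]<75)&(abs(q[...,0]-q[...,2])<30)
        elif k=='rack':
            print(n,'rack base');[rect(w[x],k) for x in big(ok&(z>.006)&(z<.018))[:1]]
            m=ok&(z>.05)&(z<.085)
        else: m=ok&(z>.02)
        for x in big(m)[:2]: rect(w[x],n+' '+k)
E
```

```text
scene chest 28448 [ 876.9 -215.2] [439.4 327.1] 1.6 z [0.083 0.085 0.087] corners [[653, -58], [662, -385], [1101, -373], [1092, -46]]
scene handle 623 [ 820.8 -299. ] [118.2 554.3] 68.5 z [-0.001  0.055  0.059] corners [[541, -253], [1057, -456], [1100, -346], [585, -142]]
scene rack base
rack 466 [793.3 -11.1] [ 99.9 902.3] 48.9 z [0.005 0.012 0.019] corners [[421, 248], [1100, -346], [1166, -270], [486, 323]]
scene rack 714 [796.8   9.8] [127.1 925.8] 48.3 z [0.049 0.064 0.067] corners [[409, 270], [1100, -346], [1185, -251], [493, 365]]
scene rack 435 [760.7  31.4] [  86. 1011.] 37.2 z [0.027 0.066 0.075] corners [[421, 408], [1032, -397], [1100, -346], [490, 460]]
scene bowl 1894 [842.8 -71. ] [113.3 744.1] 34.5 z [0.001 0.043 0.062] corners [[585, 203], [1007, -410], [1100, -346], [679, 268]]
scene bowl 29 [680.5 265.2] [ 3.9 10.5] 74.1 z [0.019 0.034 0.045] corners [[675, 265], [685, 262], [686, 266], [676, 269]]
scene cup 1032 [850.9  21.5] [ 66.4 885.1] 29.9 z [0.    0.055 0.075] corners [[601, 389], [1043, -379], [1100, -346], [659, 422]]
side chest 4488 [695.3 156.7] [ 326
[... 295 characters left out ...]
004 0.012 0.023] corners [[373, 768], [430, 251], [600, 270], [544, 787]]
side rack 2001 [481.8 495.7] [178.9 558.2] 4.0 z [0.049 0.065 0.068] corners [[373, 768], [412, 211], [590, 223], [552, 780]]
side rack 1418 [472.1 549.2] [106.7 468.1] 11.5 z [0.048 0.071 0.076] corners [[373, 768], [466, 309], [571, 330], [478, 789]]
side bowl 1939 [577.6 421.3] [114.1 796.6] 22.4 z [0.001 0.043 0.063] corners [[373, 768], [676, 31], [782, 75], [479, 811]]
side bowl 37 [688.7 264.7] [ 5.1 20.7] 88.4 z [0.069 0.074 0.076] corners [[678, 262], [699, 262], [699, 267], [678, 268]]
side cup 1678 [570.1 498.1] [ 65.  664.8] 30.5 z [0.008 0.053 0.076] corners [[373, 768], [711, 195], [767, 228], [429, 801]]
```

```bash
cat >> h.py <<'E'
def rect(P,n):
    r=cv2.minAreaRect(P[:,:2].astype(np.float32)*1000); print(n,len(P),np.round(r[0],1),np.round(r[1],1),round(r[2],1),'z',np.round(np.percentile(P[:,2],[2,50,98]),3), 'c',np.round(cv2.boxPoints(r)).astype(int).tolist())
def big(m):
    o=cv2.morphologyEx(m.astype(np.uint8),cv2.MORPH_OPEN,np.ones((3,3)))*m
    n,l,s,c=cv2.connectedComponentsWithStats(o.astype(np.uint8)); return [l==i for i in np.argsort(-s[1:,4])[:4]+1 if s[i,4]>25]
E
python3 - <<'E'
from h import *
for n,rois in (("scene",dict(chest=(265,420,20,310),handle=(262,325,75,175),rack=(115,190,250,355),bowl=(185,245,280,352),cup=(160,210,345,385))),("side",dict(chest=(85,175,180,335),handle=(125,160,290,340),rack=(255,385,225,370),bowl=(195,255,195,265),cup=(245,310,165,220)))):
    f=np.load(n+'1.npz');W=f['W'];d=f['d'];p=f['p'].astype(int)
    for k,(a,b,c,e) in rois.items():
        w=W[a:b,c:e];q=p[a:b,c:e];z=w[...,2];ok=d[a:b,c:e]>0
        if k=='chest': m=ok&(z>.081)&(z<.09)
        elif k=='handle': m=ok&(z>.046)&(z<.062)&(q[...,0]<75)&(abs(q[...,0]-q[...,2])<30)
        elif k=='rack':
            [rect(w[x],n+'base') for x in big(ok&(z>.008)&(z<.016))[:1]]
            m=ok&(z>.056)&(z<.085)
        else: m=ok&(z>.03)
        for x in big(m)[:2]: rect(w[x],n+' '+k)
E
```

```text
scene chest 28620 [ 799.2 -252.9] [270.5 241.1] 79.5 z [0.083 0.085 0.087] c [[656, -364], [893, -408], [942, -142], [705, -98]]
scene handle 621 [ 629.8 -222.6] [120.   35.4] 79.2 z [0.051 0.056 0.059] c [[601, -278], [636, -285], [658, -167], [624, -160]]
scenebase 406 [542.2 352.4] [ 89.2 134.1] 60.3 z [0.009 0.012 0.015] c [[462, 347], [578, 280], [623, 358], [506, 424]]
scene rack 586 [501.2 263. ] [ 26.3 179.4] 82.0 z [0.057 0.065 0.067] c [[411, 262], [588, 238], [592, 264], [414, 289]]
scene rack 350 [514.9 352.3] [ 20.2 107.4] 82.1 z [0.057 0.07  0.075] c [[460, 350], [567, 335], [569, 355], [463, 370]]
scene bowl 1565 [691.8 145.2] [114.7 114.7] 89.9 z [0.031 0.049 0.063] c [[634, 88], [749, 88], [749, 202], [634, 203]]
scene cup 931 [690.9 292.2] [64.2 68.3] 46.4 z [0.032 0.058 0.076] c [[644, 292], [693, 245], [738, 292], [688, 339]]
side chest 4367 [ 800.  -248.9] [273.8 243.2] 79.6 z [0.083 0.085 0.087] c [[656, -362], [895, -405], [944, -136], [705, -92]]
side handle 145 [ 619.4 -215.1] [119.3  20.8] 78.2 z [0.052 0.056 0.06 ] c [[597, -271], [617, -276], [642, -159], 
[... 154 characters left out ...]
09.9 332.9] [116.9 150. ] 81.9 z [0.01  0.012 0.015] c [[427, 286], [576, 265], [592, 380], [444, 401]]
side rack 1698 [499.5 267.1] [ 29.  179.7] 82.6 z [0.057 0.066 0.068] c [[409, 264], [587, 241], [590, 270], [412, 293]]
side rack 1222 [512.6 355.9] [ 19.5 109.2] 82.3 z [0.057 0.073 0.076] c [[457, 354], [565, 339], [568, 358], [460, 373]]
side bowl 1610 [691.6 147.5] [114.  115.1] 55.1 z [0.031 0.049 0.063] c [[612, 134], [706, 68], [771, 161], [677, 227]]
side bowl 44 [689.9 263.6] [ 7.1 19.2] 88.4 z [0.069 0.074 0.076] c [[680, 260], [699, 260], [700, 267], [680, 267]]
side cup 1496 [691.6 295.2] [65.2 68.6] 31.0 z [0.032 0.058 0.076] c [[646, 308], [681, 249], [737, 283], [702, 341]]
```

Request:
servo_tool(moves=[{"dx": 0.019,"dy": -0.046,"dz": 0,"roll": -7.6,"jaw": 0.4},{"dx": 0.019,"dy": -0.046,"dz": 0,"roll": -7.6,"jaw": 0.4},{"dx": 0.019,"dy": -0.046,"dz": 0,"roll": -7.6,"jaw": 0.4},{"dx": 0.019,"dy": -0.046,"dz": 0,"roll": -7.6,"jaw": 0.4},{"dx": 0.019,"dy": -0.046,"dz": 0,"roll": -7.6,"jaw": 0.4},{"dx": 0.019,"dy": -0.046,"dz": 0,"roll": -7.6,"jaw": 0.4},{"dx": 0.019,"dy": -0.046,"dz": 0,"roll": -7.6,"jaw": 0.4},{"dx": 0.019,"dy": -0.046,"dz": 0,"roll": -7.6,"jaw": 0.4},{"dx": 0.019,"dy": -0.046,"dz": 0,"roll": -7.6,"jaw": 0.4},{"dx": 0.019,"dy": -0.046,"dz": 0,"roll": -7.6,"jaw": 0.4}], newtons=25)

```text
t: 1.35
eef_pos: [0.4659, 0.1545, 0.2265]
ee_rot: [3.141, 0.0, -1.751]
force: [0.7, -0.0, -0.4]
width: 0.0349
gripper_force: 0.0
```

Request:
servo_tool(moves=[{"dx": 0.019,"dy": -0.046,"dz": -0.005,"jaw": 0.4},{"dx": 0.019,"dy": -0.046,"dz": -0.005,"jaw": 0.4},{"dx": 0.019,"dy": -0.046,"dz": -0.005,"jaw": 0.4},{"dx": 0.019,"dy": -0.046,"dz": -0.005,"jaw": 0.4},{"dx": 0.019,"dy": -0.046,"dz": -0.01,"jaw": 0.4},{"dx": 0.019,"dy": -0.046,"dz": -0.01,"jaw": 0.4},{"dx": 0.019,"dy": -0.046,"dz": -0.01,"jaw": 0.4},{"dx": 0.018,"dy": -0.048,"dz": -0.01,"jaw": 0.4},{"jaw": 0.4},{"jaw": 0.4}])

```text
$.moves[0]: bad value
```

```bash
python3 - <<'E'
from h import *
s=get_state(); print(s['t'],s['eef_pos'],s['ee_rot'])
p,d,c=shot('wrist','w1.png'); np.savez('w1.npz',p=p,d=d,W=world(d,c))
E
```

```text
1.35 [0.46590757 0.15449225 0.22649951] [ 3.14146896e+00  3.38043410e-05 -1.75139162e+00]
```

View pics/w1.png

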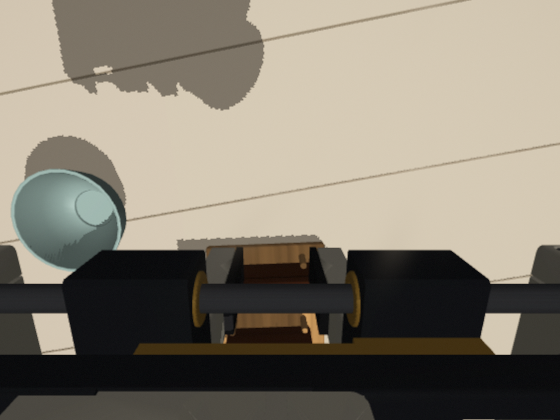

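The wrist view, from the old pose, shows the bowl at (70,220) and the rack between the fingers at (270,280). The move was refused, probably because the rows had no roll value.

Request:
servo_tool(moves=[{"dx": 0.019,"dy": -0.046,"dz": -0.005,"roll": 0,"jaw": 0.4},{"dx": 0.019,"dy": -0.046,"dz": -0.005,"roll": 0,"jaw": 0.4},{"dx": 0.019,"dy": -0.046,"dz": -0.005,"roll": 0,"jaw": 0.4},{"dx": 0.019,"dy": -0.046,"dz": -0.005,"roll": 0,"jaw": 0.4},{"dx": 0.019,"dy": -0.046,"dz": -0.01,"roll": 0,"jaw": 0.4},{"dx": 0.019,"dy": -0.046,"dz": -0.01,"roll": 0,"jaw": 0.4},{"dx": 0.019,"dy": -0.046,"dz": -0.01,"roll": 0,"jaw": 0.4},{"dx": 0.018,"dy": -0.048,"dz": -0.01,"roll": 0,"jaw": 0.4},{"dx": 0,"dy": 0,"dz": -0.02,"roll": 0,"jaw": 0.4},{"dx": 0,"dy": 0,"dz": -0.02,"roll": 0,"jaw": 0.4}])

```text
t: 2.65
eef_pos: [0.6164, -0.2148, 0.1251]
ee_rot: [3.14, 0.0, -1.749]
force: [0.2, 0.6, 0.5]
width: 0.0352
gripper_force: 0.0
```

```bash
python3 - <<'E'
from h import *
s=get_state(); print(s['t'],s['eef_pos'],s['ee_rot'])
p,d,c=shot('scene','s2.png')
E
```

```text
2.65 [ 0.61635018 -0.2147971   0.12509796] [ 3.14033322e+00  4.62930338e-05 -1.74892376e+00]
```

View pics/s2.png

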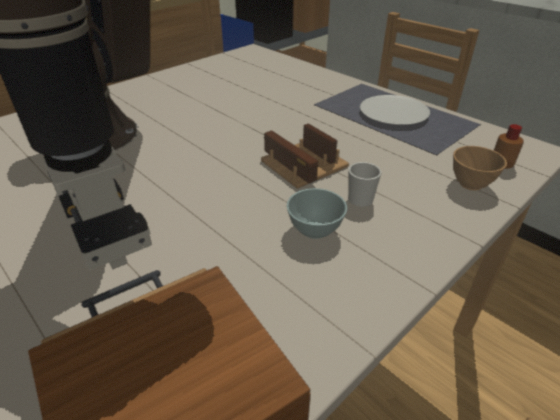

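The picture shows the gripper above the handle bar at (122,288), as expected. I'll go down and grip it.

Request:
servo_tool(moves=[{"dx": 0,"dy": -0.002,"dz": -0.012,"roll": 0,"jaw": 0.4},{"dx": 0,"dy": 0,"dz": -0.012,"roll": 0,"jaw": 0.4},{"dx": 0,"dy": 0,"dz": -0.012,"roll": 0,"jaw": 0.4},{"dx": 0,"dy": 0,"dz": -0.012,"roll": 0,"jaw": 0.4},{"dx": 0,"dy": 0,"dz": -0.012,"roll": 0,"jaw": 0.4},{"dx": 0,"dy": 0,"dz": -0.012,"roll": 0,"jaw": 0.4},{"dx": 0,"dy": 0,"dz": -0.01,"roll": 0,"jaw": 0.4},{"dx": 0,"dy": 0,"dz": -0.01,"roll": 0,"jaw": 0.4},{"dx": 0,"dy": 0,"dz": 0,"roll": 0,"jaw": 0.4},{"dx": 0,"dy": 0,"dz": 0,"roll": 0,"jaw": 0.1}])

```text
t: 3.95
eef_pos: [0.617, -0.216, 0.0348]
ee_rot: [-3.141, -0.0, -1.747]
force: [-0.2, 0.4, -0.0]
width: 0.0294
gripper_force: 0.0
```

Request:
servo_tool(moves=[{"dx": 0,"dy": 0,"dz": 0,"roll": 0,"jaw": 0},{"dx": 0,"dy": 0,"dz": 0,"roll": 0,"jaw": 0},{"dx": 0,"dy": 0,"dz": 0,"roll": 0,"jaw": 0},{"dx": 0,"dy": 0,"dz": 0,"roll": 0,"jaw": 0},{"dx": -0.005,"dy": 0.001,"dz": 0,"roll": 0,"jaw": 0},{"dx": -0.005,"dy": 0.001,"dz": 0,"roll": 0,"jaw": 0},{"dx": -0.005,"dy": 0.001,"dz": 0,"roll": 0,"jaw": 0},{"dx": -0.005,"dy": 0.001,"dz": 0,"roll": 0,"jaw": 0},{"dx": -0.005,"dy": 0.001,"dz": 0,"roll": 0,"jaw": 0},{"dx": -0.005,"dy": 0.001,"dz": 0,"roll": 0,"jaw": 0}])

```text
t: 5.2
eef_pos: [0.5865, -0.2103, 0.0349]
ee_rot: [-3.141, -0.0, -1.747]
force: [0.5, -5.1, 4.8]
width: 0.0108
gripper_force: 25.0
```

Request:
servo_tool(moves=[{"dx": -0.013,"dy": 0.0024,"dz": 0,"roll": 0,"jaw": 0},{"dx": -0.013,"dy": 0.0024,"dz": 0,"roll": 0,"jaw": 0},{"dx": -0.013,"dy": 0.0024,"dz": 0,"roll": 0,"jaw": 0},{"dx": -0.013,"dy": 0.0024,"dz": 0,"roll": 0,"jaw": 0},{"dx": -0.013,"dy": 0.0024,"dz": 0,"roll": 0,"jaw": 0},{"dx": -0.013,"dy": 0.0024,"dz": 0,"roll": 0,"jaw": 0},{"dx": -0.013,"dy": 0.0024,"dz": 0,"roll": 0,"jaw": 0},{"dx": -0.013,"dy": 0.0024,"dz": 0,"roll": 0,"jaw": 0},{"dx": -0.011,"dy": 0.002,"dz": 0,"roll": 0,"jaw": 0},{"dx": 0,"dy": 0,"dz": 0,"roll": 0,"jaw": 0}])

```text
t: 6.45
eef_pos: [0.4699, -0.1889, 0.0348]
ee_rot: [3.14, -0.0, -1.747]
force: [-2.3, -5.7, 8.0]
width: 0.0111
gripper_force: 25.0
```

Request:
servo_tool(moves=[{"dx": -0.003,"dy": 0.0005,"dz": 0,"roll": 0,"jaw": 0},{"dx": -0.001,"dy": 0,"dz": 0,"roll": 0,"jaw": 0},{"dx": 0,"dy": 0,"dz": 0,"roll": 0,"jaw": 0},{"dx": 0,"dy": 0,"dz": 0,"roll": 0,"jaw": 0.35},{"dx": 0,"dy": 0,"dz": 0,"roll": 0,"jaw": 0.35},{"dx": 0,"dy": 0,"dz": 0,"roll": 0,"jaw": 0.35},{"dx": 0,"dy": 0,"dz": 0,"roll": 0,"jaw": 0.35},{"dx": 0,"dy": 0,"dz": 0.02,"roll": 0,"jaw": 0.35},{"dx": 0,"dy": 0,"dz": 0.03,"roll": 0,"jaw": 0.35},{"dx": 0,"dy": 0,"dz": 0.04,"roll": 0,"jaw": 0.4}])

```text
t: 7.7
eef_pos: [0.4669, -0.1881, 0.1247]
ee_rot: [3.139, -0.0, -1.747]
force: [1.0, 0.3, -0.4]
width: 0.0343
gripper_force: 0.0
```

Request:
servo_tool(moves=[{"dx": 0.004,"dy": 0.045,"dz": 0.01,"roll": 9.24,"jaw": 0.6},{"dx": 0.004,"dy": 0.045,"dz": 0.01,"roll": 9.24,"jaw": 0.6},{"dx": 0.004,"dy": 0.045,"dz": 0,"roll": 9.24,"jaw": 0.6},{"dx": 0.003,"dy": 0.045,"dz": 0,"roll": 9.24,"jaw": 0.6},{"dx": 0.003,"dy": 0.045,"dz": 0,"roll": 9.24,"jaw": 0.6},{"dx": 0.003,"dy": 0.045,"dz": 0,"roll": 9.24,"jaw": 0.6},{"dx": 0.003,"dy": 0.045,"dz": 0,"roll": 9.24,"jaw": 0.6},{"dx": 0.003,"dy": 0.046,"dz": 0,"roll": 9.24,"jaw": 0.6},{"dx": 0.003,"dy": 0.046,"dz": 0,"roll": 9.24,"jaw": 0.6},{"dx": 0.003,"dy": 0.046,"dz": 0,"roll": 9.24,"jaw": 0.6}])

```text
t: 8.95
eef_pos: [0.5005, 0.2663, 0.1445]
ee_rot: [3.142, 0.0, -0.129]
force: [1.3, -0.7, 0.9]
width: 0.0527
gripper_force: 0.0
```

```bash
python3 - <<'E'
from h import *
s=get_state(); print(s['t'],s['eef_pos'],s['ee_rot'],s['width'])
p,d,c=shot('scene','s3.png');W=world(d,c);z=W[...,2]
for x in big((d>0)&(z>.081)&(z<.09)&(W[...,0]>.6)&(W[...,0]<1)&(W[...,1]<-.05))[:1]: rect(W[x],'chest')
w=W;for_=[big((d>0)&(abs(z-.056)<.005)&(W[...,0]<.53)&(W[...,0]>.42)&(W[...,1]<-.05)&(p[...,0]<75))]
for x in for_[0][:2]: rect(W[x],'handle')
for x in big((d>0)&(abs(z-.072)<.003)&(W[...,0]<.6)&(W[...,0]>.42)&(W[...,1]<-.02))[:2]: rect(W[x],'front top')
E
```

```text
8.95 [0.50047453 0.26633936 0.1444701 ] [ 3.14150075e+00  1.61173092e-04 -1.29000270e-01] 0.052666890990255594
chest 28633 [ 799. -253.] [270.1 242.3] 79.7 z [0.083 0.085 0.087] c [[656, -364], [894, -408], [942, -142], [704, -98]]
handle 449 [ 478.6 -194.2] [121.7  30.7] 80.5 z [0.051 0.056 0.059] c [[453, -252], [484, -257], [504, -137], [473, -132]]
front top 910 [ 522.4 -202.3] [240.8  17.8] 79.5 z [0.069 0.072 0.073] c [[492, -319], [509, -322], [553, -86], [536, -82]]
```

View pics/s3.png

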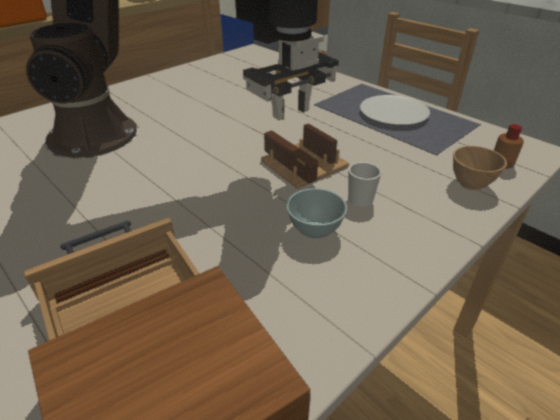

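The drawer stands fully open: its front's top edge is about 169 mm ahead of the chest. The gripper is above the case at (290,150). I'll go down and grasp.

Request:
servo_tool(moves=[{"dx": 0,"dy": -0.001,"dz": -0.016,"roll": 0,"jaw": 0.6},{"dx": 0,"dy": 0,"dz": -0.016,"roll": 0,"jaw": 0.6},{"dx": 0,"dy": 0,"dz": -0.016,"roll": 0,"jaw": 0.6},{"dx": 0,"dy": 0,"dz": -0.016,"roll": 0,"jaw": 0.6},{"dx": 0,"dy": 0,"dz": -0.016,"roll": 0,"jaw": 0.6},{"dx": 0,"dy": 0,"dz": -0.016,"roll": 0,"jaw": 0.6},{"dx": 0,"dy": 0,"dz": -0.009,"roll": 0,"jaw": 0.6},{"dx": 0,"dy": 0,"dz": -0.009,"roll": 0,"jaw": 0.6},{"dx": 0,"dy": 0,"dz": 0,"roll": 0,"jaw": 0.6},{"dx": 0,"dy": 0,"dz": 0,"roll": 0,"jaw": 0.3}])

```text
t: 10.25
eef_pos: [0.501, 0.264, 0.0309]
ee_rot: [-3.141, -0.0, -0.134]
force: [0.0, -1.0, -0.0]
width: 0.047
gripper_force: 0.0
```

Request:
servo_tool(moves=[{"dx": 0,"dy": 0,"dz": 0,"roll": 0,"jaw": 0},{"dx": 0,"dy": 0,"dz": 0,"roll": 0,"jaw": 0},{"dx": 0,"dy": 0,"dz": 0,"roll": 0,"jaw": 0},{"dx": 0,"dy": 0,"dz": 0,"roll": 0,"jaw": 0},{"dx": 0,"dy": 0,"dz": 0.005,"roll": 0,"jaw": 0},{"dx": 0,"dy": 0,"dz": 0.01,"roll": 0,"jaw": 0},{"dx": 0,"dy": 0,"dz": 0.015,"roll": 0,"jaw": 0},{"dx": 0,"dy": 0,"dz": 0.015,"roll": 0,"jaw": 0},{"dx": 0,"dy": 0,"dz": 0.015,"roll": 0,"jaw": 0},{"dx": 0,"dy": 0,"dz": 0.01,"roll": 0,"jaw": 0}], newtons=30)

```text
t: 11.5
eef_pos: [0.501, 0.2641, 0.1021]
ee_rot: [-3.14, -0.001, -0.134]
force: [-0.1, -0.5, -1.2]
width: 0.0256
gripper_force: 30.0
```

Request:
servo_tool(moves=[{"dx": 0,"dy": -0.025,"dz": 0,"roll": 0,"jaw": 0},{"dx": 0,"dy": -0.04,"dz": 0,"roll": 0,"jaw": 0},{"dx": 0,"dy": -0.04,"dz": 0,"roll": 0,"jaw": 0},{"dx": 0,"dy": -0.04,"dz": 0,"roll": 0,"jaw": 0},{"dx": 0,"dy": -0.03,"dz": -0.01,"roll": 0,"jaw": 0},{"dx": 0,"dy": -0.009,"dz": -0.015,"roll": 0,"jaw": 0},{"dx": 0,"dy": 0,"dz": -0.02,"roll": 0,"jaw": 0},{"dx": 0,"dy": 0,"dz": -0.015,"roll": 0,"jaw": 0},{"dx": 0,"dy": 0,"dz": -0.01,"roll": 0,"jaw": 0},{"dx": 0,"dy": 0,"dz": 0,"roll": 0,"jaw": 0}])

```text
t: 12.75
eef_pos: [0.5002, 0.0795, 0.0299]
ee_rot: [3.141, 0.001, -0.134]
force: [-0.4, -0.2, -0.6]
width: 0.026
gripper_force: 30.0
```

Request:
servo_tool(moves=[{"dx": 0,"dy": 0,"dz": -0.004,"roll": 0,"jaw": 0},{"dx": 0,"dy": 0,"dz": -0.003,"roll": 0,"jaw": 0},{"dx": 0,"dy": 0,"dz": -0.002,"roll": 0,"jaw": 0},{"dx": 0,"dy": 0,"dz": -0.002,"roll": 0,"jaw": 0},{"dx": 0,"dy": 0,"dz": -0.001,"roll": 0,"jaw": 0},{"dx": 0,"dy": 0,"dz": 0,"roll": 0,"jaw": 0},{"dx": 0,"dy": 0,"dz": 0,"roll": 0,"jaw": 0},{"dx": 0,"dy": 0,"dz": 0,"roll": 0,"jaw": 0},{"dx": 0,"dy": 0,"dz": 0,"roll": 0,"jaw": 0},{"dx": 0,"dy": 0,"dz": 0,"roll": 0,"jaw": 0}])

```text
t: 14.0
eef_pos: [0.5007, 0.0798, 0.0189]
ee_rot: [-3.142, -0.0, -0.134]
force: [-2.1, 0.8, 4.3]
width: 0.0256
gripper_force: 30.0
```

Request:
servo_tool(moves=[{"dx": 0,"dy": 0,"dz": 0,"roll": 0,"jaw": 0.5},{"dx": 0,"dy": 0,"dz": 0,"roll": 0,"jaw": 1},{"dx": 0,"dy": 0,"dz": 0,"roll": 0,"jaw": 1},{"dx": 0,"dy": 0,"dz": 0,"roll": 0,"jaw": 1},{"dx": 0,"dy": 0,"dz": 0,"roll": 0,"jaw": 1},{"dx": 0,"dy": 0,"dz": 0,"roll": 0,"jaw": 1},{"dx": 0,"dy": 0,"dz": 0.01,"roll": 0,"jaw": 1},{"dx": 0,"dy": 0,"dz": 0.013,"roll": 0,"jaw": 1},{"dx": -0.0015,"dy": -0.012,"dz": 0,"roll": 0,"jaw": 1},{"dx": -0.0015,"dy": -0.012,"dz": 0,"roll": 0,"jaw": 1}])

```text
t: 15.25
eef_pos: [0.4974, 0.055, 0.0418]
ee_rot: [-3.141, -0.0, -0.135]
force: [-0.1, 0.3, -0.3]
width: 0.0876
gripper_force: 0.0
```

Request:
servo_tool(moves=[{"dx": -0.0006,"dy": -0.004,"dz": 0,"roll": 0,"jaw": 1},{"dx": -0.0006,"dy": -0.004,"dz": 0,"roll": 0,"jaw": 1},{"dx": -0.0006,"dy": -0.004,"dz": 0,"roll": 0,"jaw": 1},{"dx": -0.0006,"dy": -0.004,"dz": 0,"roll": 0,"jaw": 1},{"dx": -0.0006,"dy": -0.004,"dz": 0,"roll": 0,"jaw": 1},{"dx": -0.0006,"dy": -0.004,"dz": 0,"roll": 0,"jaw": 1},{"dx": -0.0006,"dy": -0.004,"dz": 0,"roll": 0,"jaw": 1},{"dx": -0.0006,"dy": -0.004,"dz": 0,"roll": 0,"jaw": 1},{"dx": -0.0006,"dy": -0.004,"dz": 0,"roll": 0,"jaw": 1},{"dx": 0,"dy": 0,"dz": 0,"roll": 0,"jaw": 1}])

```text
t: 16.5
eef_pos: [0.4923, 0.0195, 0.0416]
ee_rot: [3.142, 0.0, -0.135]
force: [0.7, 0.0, -0.1]
width: 0.0878
gripper_force: 0.0
```

```bash
cat > case.py <<'E'
from h import *
import sys
s=get_state(); print(s['t'],s['eef_pos'])
for n in ("scene","side"):
    p,d,c=shot(n,n+sys.argv[1]);W=world(d,c);z=W[...,2];q=p.astype(int)
    m=(d>0)&(z>.006)&(z<.08)&(W[...,0]>.35)&(W[...,0]<.66)&(W[...,1]>-.06)&(W[...,1]<.19)&(q.max(-1)<130)&(q[...,0]>1.25*q[...,2])
    for x in big(m)[:2]: rect(W[x],n)
    for x in big(m&(z>.02))[:2]: rect(W[x],n+' top')
E
python3 case.py a.png
```

```text
16.5 [0.49225098 0.01948741 0.04155721]
scene 1667 [493.5  36.3] [ 53.3 182.7] 82.4 z [0.007 0.025 0.028] c [[399, 22], [581, -2], [588, 51], [407, 75]]
scene top 1361 [493.1  36.9] [ 52.9 182. ] 82.0 z [0.021 0.026 0.028] c [[399, 23], [580, -2], [587, 50], [407, 76]]
side 1945 [494.6  46.1] [ 67.2 180.7] 82.1 z [0.008 0.025 0.028] c [[401, 25], [580, 0], [589, 67], [410, 92]]
side top 1457 [494.7  46.1] [ 67.2 180.4] 82.1 z [0.021 0.026 0.028] c [[401, 25], [580, 0], [589, 67], [410, 92]]
```

View pics/sidea.png

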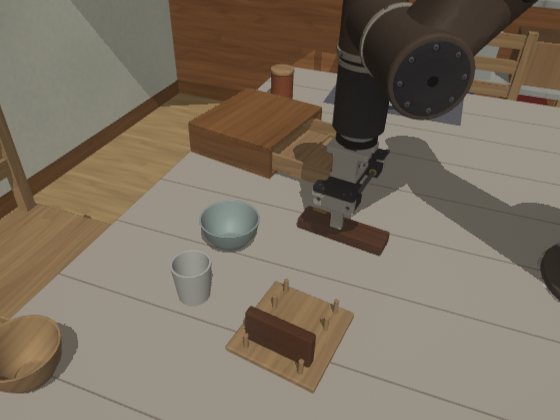

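The case lies flat at about (494,38) mm, seen at (343,231) in the side view, and the fingers are clear above it. The trivet, bowl and cup haven't moved. Next I centre the gripper and grasp across the width.

Request:
servo_tool(moves=[{"dx": 0.001,"dy": 0.009,"dz": 0,"roll": 0,"jaw": 1},{"dx": 0.001,"dy": 0.009,"dz": 0,"roll": 0,"jaw": 1},{"dx": 0,"dy": 0,"dz": 0,"roll": 0,"jaw": 1},{"dx": 0,"dy": 0,"dz": -0.01,"roll": 0,"jaw": 1},{"dx": 0,"dy": 0,"dz": -0.01,"roll": 0,"jaw": 1},{"dx": 0,"dy": 0,"dz": -0.0105,"roll": 0,"jaw": 1},{"dx": 0,"dy": 0,"dz": 0,"roll": 0,"jaw": 1},{"dx": 0,"dy": 0,"dz": 0,"roll": 0,"jaw": 0.7},{"dx": 0,"dy": 0,"dz": 0,"roll": 0,"jaw": 0.4},{"dx": 0,"dy": 0,"dz": 0,"roll": 0,"jaw": 0.4}], newtons=30)

```text
t: 17.85
eef_pos: [0.4946, 0.0379, 0.0114]
ee_rot: [-3.141, -0.001, -0.135]
force: [0.2, -0.1, -1.0]
width: 0.0627
gripper_force: 0.0
```

Request:
servo_tool(moves=[{"dx": 0,"dy": 0,"dz": 0,"roll": 0,"jaw": 0.4},{"dx": 0,"dy": 0,"dz": 0,"roll": 0,"jaw": 0.4},{"dx": 0,"dy": 0,"dz": 0,"roll": 0,"jaw": 0.4},{"dx": 0,"dy": 0,"dz": 0.005,"roll": 0,"jaw": 0.4},{"dx": 0,"dy": 0,"dz": 0.01,"roll": 0,"jaw": 0.4},{"dx": 0,"dy": 0,"dz": 0.015,"roll": 0,"jaw": 0.4},{"dx": 0,"dy": 0,"dz": 0.02,"roll": 0,"jaw": 0.4},{"dx": 0,"dy": 0,"dz": 0.025,"roll": 0,"jaw": 0.4},{"dx": 0,"dy": 0,"dz": 0.025,"roll": 0,"jaw": 0.4},{"dx": 0,"dy": 0,"dz": 0.02,"roll": 0,"jaw": 0.4}])

```text
t: 19.1
eef_pos: [0.4944, 0.0378, 0.1328]
ee_rot: [-3.141, -0.001, -0.135]
force: [0.2, 0.1, -1.4]
width: 0.0536
gripper_force: 30.0
```

Request:
servo_tool(moves=[{"dx": 0.006,"dy": -0.012,"dz": 0.005,"roll": -9.27,"jaw": 0.4},{"dx": 0.0115,"dy": -0.027,"dz": 0.005,"roll": -9.27,"jaw": 0.4},{"dx": 0.0115,"dy": -0.027,"dz": 0,"roll": -9.27,"jaw": 0.4},{"dx": 0.0115,"dy": -0.027,"dz": 0,"roll": -9.27,"jaw": 0.4},{"dx": 0.0115,"dy": -0.027,"dz": 0,"roll": -9.27,"jaw": 0.4},{"dx": 0.0115,"dy": -0.027,"dz": 0,"roll": -9.27,"jaw": 0.4},{"dx": 0.0115,"dy": -0.027,"dz": 0,"roll": -9.27,"jaw": 0.4},{"dx": 0.0115,"dy": -0.027,"dz": 0,"roll": -9.27,"jaw": 0.4},{"dx": 0.0115,"dy": -0.027,"dz": 0,"roll": -9.27,"jaw": 0.4},{"dx": 0.012,"dy": -0.027,"dz": 0,"roll": -9.27,"jaw": 0.4}])

```text
t: 20.35
eef_pos: [0.6044, -0.2181, 0.1416]
ee_rot: [-3.142, 0.0, -1.758]
force: [-0.1, -0.1, -1.3]
width: 0.0536
gripper_force: 30.0
```

Request:
servo_tool(moves=[{"dx": 0,"dy": 0,"dz": 0,"roll": 0,"jaw": 0.4},{"dx": 0,"dy": 0,"dz": -0.01,"roll": 0,"jaw": 0.4},{"dx": 0,"dy": 0,"dz": -0.01,"roll": 0,"jaw": 0.4},{"dx": 0,"dy": 0,"dz": -0.01,"roll": 0,"jaw": 0.4},{"dx": 0,"dy": 0,"dz": 0,"roll": 0,"jaw": 0.4},{"dx": 0,"dy": 0,"dz": 0,"roll": 0,"jaw": 0.4},{"dx": 0,"dy": 0,"dz": 0,"roll": 0,"jaw": 0.4},{"dx": 0,"dy": 0,"dz": 0,"roll": 0,"jaw": 0.4},{"dx": 0,"dy": 0,"dz": 0,"roll": 0,"jaw": 0.4},{"dx": 0,"dy": 0,"dz": 0,"roll": 0,"jaw": 0.4}])

```text
t: 21.6
eef_pos: [0.6043, -0.2173, 0.1111]
ee_rot: [-3.141, 0.0, -1.753]
force: [-0.3, -0.0, -1.7]
width: 0.0536
gripper_force: 30.0
```

```bash
cat > bay.py <<'E'
from h import *
import sys
s=get_state(); print(s['t'],s['eef_pos'],s['ee_rot'])
zl,zh=float(sys.argv[2]),float(sys.argv[3])
for n in ("scene","side"):
    p,d,c=shot(n,n+sys.argv[1]);W=world(d,c);z=W[...,2];q=p.astype(int)
    roi=(d>0)&(W[...,0]>.45)&(W[...,0]<.72)&(W[...,1]>-.36)&(W[...,1]<-.07)
    for x in big(roi&(z>zl)&(z<zh)&(q[...,0]>1.25*q[...,2]))[:2]: rect(W[x],n+' case')
    for x in big(roi&(abs(z-.072)<.003))[:1]: rect(W[x],n+' front')
    for x in big(roi&(abs(z-.056)<.003))[:3]: rect(W[x],n+' wall')
E
python3 bay.py b.png .095 .130
```

```text
21.6 [ 0.60433614 -0.21726631  0.11113389] [-3.14149370e+00  1.90062522e-05 -1.75260182e+00]
scene case 1592 [ 597.  -267.1] [76.6 56.4] 80.3 z [0.103 0.124 0.127] c [[563, -300], [618, -310], [631, -234], [576, -225]]
scene case 1115 [ 620.2 -170. ] [58.  91.4] 0.6 z [0.102 0.123 0.127] c [[591, -125], [592, -216], [650, -215], [649, -124]]
scene front 116 [ 503.1 -307.9] [26.3 14.6] 76.7 z [0.069 0.072 0.073] c [[493, -319], [507, -322], [513, -297], [499, -293]]
scene wall 401 [ 571.6 -323.3] [ 12.1 132.8] 79.0 z [0.054 0.056 0.058] c [[505, -317], [636, -342], [638, -330], [508, -305]]
scene wall 201 [ 629.5 -111. ] [ 8.7 92.7] 79.5 z [0.054 0.056 0.058] c [[583, -107], [674, -124], [676, -115], [585, -98]]
scene wall 91 [ 469.1 -241.8] [29.9 18.2] 8.1 z [0.054 0.056 0.059] c [[453, -235], [456, -253], [485, -249], [483, -231]]
side case 942 [ 611.8 -209.9] [179.1  66.1] 87.6 z [0.103 0.125 0.128] c [[575, -298], [641, -301], [649, -122], [583, -119]]
side case 33 [ 567.7 -279.2] [27.9  4.6] 83.3 z [0.105 0.114 0.124] c [[564, -293], [568, -293], [572, -266], [567, -265]]
side front 284 [ 522.3 -198.4] [236.2  15.3] 79.8 z [0.069 0.072 0.074] c [[494, -313], [509, -316], [551, -83], [536, -81]]
side wall 46 [ 475.9 -142.1] [25.9 18. ] 34.8 z [0.053 0.056 0.059] c [[460, -142], [470, -157], [492, -142], [481, -127]]
side wall 41 [ 459.9 -227. ] [14.4 40.2] 9.7 z [0.054 0.056 0.059] c [[449, -208], [456, -248], [470, -246], [464, -206]]
side wall 38 [ 659.6 -114.4] [10.7 33.3] 71.9 z [0.054 0.056 0.058] c [[642, -114], [674, -125], [677, -115], [645, -104]]
```

View pics/sceneb.png

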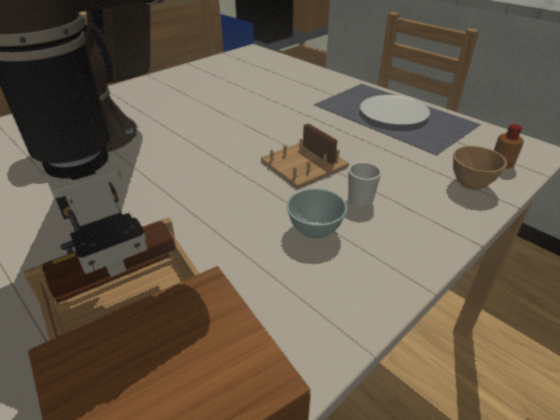

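The case is above the open drawer, along the compartment and within about 1 mm of its line, with the bystanders untouched. I'll lower it now.

Request:
servo_tool(moves=[{"dx": 0.001,"dy": 0,"dz": -0.012,"roll": 0,"jaw": 0.4},{"dx": 0,"dy": 0,"dz": -0.012,"roll": 0,"jaw": 0.4},{"dx": 0,"dy": 0,"dz": -0.012,"roll": 0,"jaw": 0.4},{"dx": 0,"dy": 0,"dz": -0.012,"roll": 0,"jaw": 0.4},{"dx": 0,"dy": 0,"dz": -0.01,"roll": 0,"jaw": 0.4},{"dx": 0,"dy": 0,"dz": -0.007,"roll": 0,"jaw": 0.4},{"dx": 0,"dy": 0,"dz": -0.005,"roll": 0,"jaw": 0.4},{"dx": 0,"dy": 0,"dz": -0.004,"roll": 0,"jaw": 0.4},{"dx": 0,"dy": 0,"dz": -0.002,"roll": 0,"jaw": 0.4},{"dx": 0,"dy": 0,"dz": 0,"roll": 0,"jaw": 0.4}])

```text
t: 22.95
eef_pos: [0.6054, -0.2172, 0.0351]
ee_rot: [-3.141, -0.0, -1.752]
force: [0.3, -0.6, -1.0]
width: 0.0541
gripper_force: 30.0
```

Request:
servo_tool(moves=[{"dx": 0,"dy": 0,"dz": -0.001,"roll": 0,"jaw": 0.4},{"dx": 0,"dy": 0,"dz": -0.0005,"roll": 0,"jaw": 0.4},{"dx": 0,"dy": 0,"dz": 0,"roll": 0,"jaw": 0.4},{"dx": 0,"dy": 0,"dz": 0,"roll": 0,"jaw": 0.4},{"dx": 0,"dy": 0,"dz": 0,"roll": 0,"jaw": 0.4},{"dx": 0,"dy": 0,"dz": 0,"roll": 0,"jaw": 0.4},{"dx": 0,"dy": 0,"dz": 0,"roll": 0,"jaw": 0.4},{"dx": 0,"dy": 0,"dz": 0,"roll": 0,"jaw": 0.4},{"dx": 0,"dy": 0,"dz": 0,"roll": 0,"jaw": 0.4},{"dx": 0,"dy": 0,"dz": 0,"roll": 0,"jaw": 0.4}])

```text
t: 24.2
eef_pos: [0.6054, -0.2172, 0.0336]
ee_rot: [-3.142, 0.0, -1.752]
force: [-0.2, -0.3, -0.8]
width: 0.054
gripper_force: 30.0
```

Request:
servo_tool(moves=[{"dx": 0,"dy": 0,"dz": -0.0005,"roll": 0,"jaw": 0.4},{"dx": 0,"dy": 0,"dz": 0,"roll": 0,"jaw": 0.65},{"dx": 0,"dy": 0,"dz": 0,"roll": 0,"jaw": 0.75},{"dx": 0,"dy": 0,"dz": 0,"roll": 0,"jaw": 0.85},{"dx": 0,"dy": 0,"dz": 0,"roll": 0,"jaw": 0.85},{"dx": 0,"dy": 0,"dz": 0,"roll": 0,"jaw": 0.85},{"dx": 0,"dy": 0,"dz": 0.01,"roll": 0,"jaw": 0.85},{"dx": 0,"dy": 0,"dz": 0.03,"roll": 0,"jaw": 0.85},{"dx": 0,"dy": 0,"dz": 0.04,"roll": 0,"jaw": 0.85},{"dx": 0,"dy": 0,"dz": 0.05,"roll": 0,"jaw": 0.85}])

```text
t: 25.45
eef_pos: [0.6048, -0.2172, 0.1643]
ee_rot: [3.14, -0.0, -1.752]
force: [1.1, 0.2, 0.2]
width: 0.0741
gripper_force: 0.0
```

Request:
servo_tool(moves=[{"dx": -0.02,"dy": 0.04,"dz": 0.02,"roll": 0,"jaw": 0.85},{"dx": -0.02,"dy": 0.04,"dz": 0.02,"roll": 0,"jaw": 0.85},{"dx": -0.02,"dy": 0.04,"dz": 0.02,"roll": 0,"jaw": 0.85},{"dx": -0.02,"dy": 0.04,"dz": 0,"roll": 0,"jaw": 0.85},{"dx": 0,"dy": 0.04,"dz": 0,"roll": 0,"jaw": 0.85},{"dx": 0,"dy": 0.04,"dz": 0,"roll": 0,"jaw": 0.85},{"dx": 0,"dy": 0,"dz": 0,"roll": 0,"jaw": 0.85},{"dx": 0,"dy": 0,"dz": 0,"roll": 0,"jaw": 0.85},{"dx": 0,"dy": 0,"dz": 0,"roll": 0,"jaw": 0.85},{"dx": 0,"dy": 0,"dz": 0,"roll": 0,"jaw": 0.85}])

```text
t: 26.7
eef_pos: [0.5253, 0.022, 0.2231]
ee_rot: [3.141, -0.0, -1.754]
force: [-0.3, -0.9, -0.5]
width: 0.0742
gripper_force: 0.0
```

```bash
python3 bay.py c.png .044 .052
```

```text
26.7 [0.52530919 0.02200878 0.22307154] [ 3.14148742e+00 -6.83397434e-05 -1.75372096e+00]
scene case 2982 [ 606.9 -216. ] [179.7  56.9] 79.3 z [0.045 0.048 0.05 ] c [[562, -299], [618, -310], [652, -133], [596, -122]]
scene case 216 [ 518.  -258.8] [93.8  5.4] 79.5 z [0.044 0.048 0.052] c [[507, -304], [512, -305], [529, -213], [524, -212]]
scene front 896 [ 522.1 -202. ] [240.7  17. ] 79.5 z [0.069 0.072 0.074] c [[492, -319], [508, -322], [552, -85], [536, -82]]
scene wall 412 [ 571.  -321.7] [ 12.1 130.9] 81.6 z [0.054 0.056 0.058] c [[505, -318], [635, -337], [637, -325], [507, -306]]
scene wall 402 [ 480.  -193.7] [122.   35.1] 80.4 z [0.053 0.056 0.059] c [[452, -251], [487, -257], [508, -136], [473, -131]]
scene wall 281 [ 611.4 -107.8] [ 10.2 131.8] 78.5 z [0.054 0.056 0.057] c [[546, -100], [675, -126], [677, -116], [548, -90]]
side case 776 [ 606.6 -213.4] [180.2  54.3] 79.0 z [0.045 0.048 0.05 ] c [[563, -297], [616, -307], [650, -130], [597, -120]]
side case 27 [ 636.2 -329.4] [ 7.2 24.9] 80.8 z [0.044 0.048 0.051] c [[623, -331], [648, -335], [649, -328], [624, -324]]
side front 248 [ 520.4 -210.8] [202.3  14.9] 79.2 z [0.069 0.072 0.074] c [[494, -309], [509, -312], [547, -113], [532, -110]]
side wall 78 [ 582.6 -100.1] [12.3 58.6] 80.2 z [0.053 0.056 0.058] c [[553, -101], [610, -111], [613, -99], [555, -89]]
side wall 75 [ 680.7 -118. ] [14.7 58. ] 78.0 z [0.053 0.056 0.058] c [[651, -119], [708, -131], [711, -117], [654, -105]]
side wall 40 [ 629.6 -109.4] [13.2 32.4] 85.1 z [0.053 0.056 0.058] c [[613, -115], [645, -117], [646, -104], [614, -101]]
```

View pics/scenec.png

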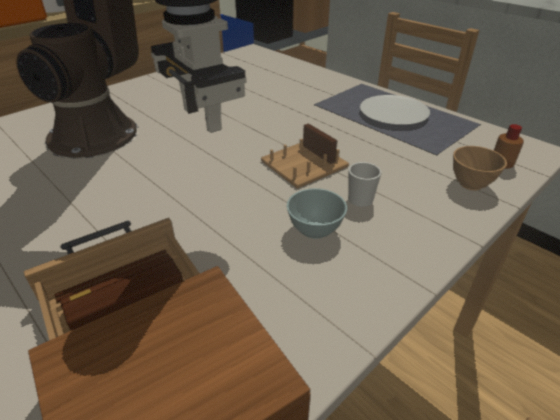

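The case lies flat in the middle compartment at (125,285). Its top is at 48 mm, so it rests on the floor, centred to about 1 mm and aligned. I'll hand in.

```bash
python3 -c "
from station import *
print(job_done())"
```

```text
the job is handed in; nothing more can be done
None
```

The drawer is fully open and the chopstick case was toppled onto its broad side on the table, let go, then laid flat in the middle compartment, centred to within a few millimetres by the cameras; the trivet, cup and bowl look unmoved, and the job is handed in (no verdict was returned).

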